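# Release the ratchet hold-down over the brass valve body

## Task

Two ratchet hold-downs stand on the lapping bench; free the brass valve body that sits under the yellow finger of one of them. Lift that hold-down's pawl by its red knob and hold it clear of the toothed wheel until the sprung drum has turned all the way back and its finger stands raised at the stop, then let the pawl drop back into the teeth. Do not lift the pawl of the other hold-down, which keeps a grey iron lap.

Things in the scene. Friction and masses are not known exactly. Their poses are not given: they have to be found in the camera images.
- valve_clamp: Green hold-down, base 250 x 110 x 12 mm, bolted down, with the brass valve body (46 mm square, 39 tall) under its yellow finger. An identical one keeps a round grey lap; sides vary. Origin on the bench below the wheel, z up; x points from pawl pivot (x -105, z 101) to finger, y along drum axle and pawl hinge. Wheel 14 mm wide, tooth tops at z 105; raised finger: x 15 to 65, y 17 to 37, z up to 155.
- valve_knob (a point): Centre of the red 22 mm ball knob on its pawl; with the pawl down at x -15, y 0, z 129 mm in the hold-down's frame, axes as there. It swings about the pivot 90 mm behind and 28 mm below it: raised 21 mm it has come back 10 mm (pawl 0.25). Pinch it from above, fingers closing along y; it can turn between them. Beyond 20 mm to either side in y all is below z 90. Lifting takes up to 10 N; it falls by itself.
- valve_pawl (a joint): That pawl's hinge, rad: 0 = down in the teeth, grows as the knob is lifted, ends at 0.5. The tip is clear of the teeth from about 0.1 (knob raised 9 mm).
- valve_drum (a joint): Turn of that hold-down's drum, toothed wheel and yellow finger, rad: 0 = finger level over the valve body, held by the pawl. While the pawl is clear a spring turns it back, finger rising, to the stop at 1.007 within 2 s. A pawl dropped too early catches it part way (teeth every 0.35 rad).
- lap_pawl (a joint): Hinge of the pawl of the other, identical hold-down (grey iron lap), rad: 0 = down in the teeth, grows as its red knob is lifted. Leave it down.

How it is judged:
By the outcome, as a careful person would: the job done as asked, in the order asked, and still so for the second after the job is handed in, with the robot touching nothing.
It also fails if it takes over 29 s, if anything falls off the work surface, if the arm or the gripper's body presses on something with over 40 N, if the wrist force passes 120 N, or if a joint passes its speed limit or range.

## Robot

A 6-joint arm with a two-finger parallel gripper is mounted at the origin on the work surface. World frame = base frame: x ahead of the robot, y to its left, z up, the work surface at z = 0. Lengths are in m, angles in degrees, forces in N, time in s.
With the tool pointing down it reaches from about 0.375 to 0.9 m from the base axis. Payload 3.1 kg.
Tool frame: the origin (TCP) lies at the very end of the fingers, on their centre line; the grasp point (between the pads) lies 19 mm behind it; z points along the fingers, y is the direction in which the jaws open and shut (so a half turn about z gives the same grasp; the last joint's range is limited). The gripper opens to 87 mm and grips with 3 to 60 N. Pads are 19 mm wide; open, the fingers measure 117 mm over their backs; the gripper's body (75 mm by 190 mm) begins 51 mm behind the grasp point.
Start: joints at [-76.06, 30.224, 82.088, -0, 67.689, -10.227], TCP at [0.256, -0.57, 0.187] pointing down, gripper open.
Joint ranges: [-176.69, 176.69], [-43.24, 126.21], [12.49, 139.97], [-82, 262], [0, 151.66], [-163.58, 163.58]. Speed limits (degrees/s): [159.86, 159.86, 180, 180, 180, 180].

## Interface

Orientations are given as a 3x3 rotation matrix whose columns are the frame's x, y, z axes.
In Python, from rig import readout, capture, camera_model, bot, spot_in, regions_of gives the robot as it stands.
- The arm moves only by the tool send_rows, never from a script. Its argument "moves" is a list that holds one entry, the list of rows, each a list of 7 numbers: the turn, a rotation vector about the tool's x, y, z in degrees, then the shift along the tool's x, y, z in cm, then the opening, from -1 (shut) to 1 (fully open). A call has exactly 5 rows; each row shifts and turns the commanded pose from where the row before left it, along the tool's axes as they then stand; what a row does not reach is not made up. A row lasts 1/10 s, in which the tool goes at most 50 mm and 8.59 degrees, less where a joint would pass 70% of its speed; a pose out of reach is approached as far as the arm can. A call with a gripper value outside its range is refused whole. The fingers move at their own pace and stop on an object; the grip force is fixed at half the most. Time passes only in rows, so rows that do not move let the fingers close, or fill a call up. It gives the time, the measured TCP pose, the force and the opening at its end, in the units of the state.
- readout.read_state(): the state, without advancing time (a new reading comes with each control period).
- capture(name): name is "side" or "top" or "wrist"; returns the picture (384x512x3 uint8, blue, green, red); there is no depth.
- camera_model(name): a dict with "camera_matrix" (3x3 intrinsics, pixels), "pose" (4x4, takes a point from camera to world coordinates). Camera axes: x right, y up, looking along -z (the intrinsics and any distortion apply to the point x, -y, -z); pixel columns grow to the right and rows downward; lengths in m; the calibration is good to about 2 mm. A picture is of the moment at which its call begins: read the wrist's pose just before it. camera_model takes no time and is no camera call; for the wrist camera it gives the pose at the moment of the call.
- bot.hand_in(): hands the job in, once; it reports no verdict.
Trained networks look in the newest picture that a camera, given by its name, has taken for a name from the list of things; names that differ only in an ending like _2 or _b are one class to them, and where a whole thing is asked for, a point or a joint stands for the part that bears it (a point fixed in the world has none). Each returns a list of dicts, best first, with "p" (0 to 1); they miss things now and then, are a little off and sometimes report something else, mostly with a low value. They report only what shows in the picture. A call takes as long as a camera call.
- spot_in(camera, thing): "location" ([x, y, z] in m, in world coordinates, good to about 4 mm: the middle of the surface that is visible of it).
- regions_of(camera, thing): "mask" (384x512 bool, what is visible of it).
The state is a dict: "time_s": time; "joint_positions": joint angles; "qvel": joint speeds; "tau": joint torques, N m; "position": TCP position; "tcp_rot": TCP orientation; "force": force on the tool from outside, world axes, zero at the start; "moment": the same for the moment, N m; "opening": opening from 0.0 (shut) to 1.0 (fully open).
Only numpy, scipy, OpenCV 4.12 (cv2) and the standard library are available. Lean on these libraries where they do the work, as an engineer would, in place of code of your own. Each camera call takes 0.05 s, during which the arm holds its last target. There are 200 camera calls.

## Working session

There is one attempt and no reset: what is moved stays moved. The work goes in short steps, Python scripts to look and compute and a tool call to move; the robot and the scene stay as the last step left them, time stands still between calls to the robot, and variables do not carry over. Pictures are saved under pics/ and viewed, about 8 in all and at most 12, crops included, and the job is handed in when it is done.

Besides the shell and the picture viewer there is one more tool, called after ">>>" by a JSON object that holds its "method" and its "body". send_rows: Moves the arm, as the interface text tells. Its arguments: {"type":"object","properties":{"moves":{"type":"array","items":{"type":"array","items":{"type":"array","items":{"type":"number"}}}}},"required":["moves"]}

```bash
mkdir -p pics; python3 - <<'E'
from rig import readout, capture, camera_model, spot_in
import cv2, numpy as np
ims=[]
for c in("top","side"):
    im=capture(c); cv2.imwrite(f"pics/{c}1.png",im)
    for t in("valve_clamp","valve_knob"):
        for d in spot_in(c,t)[:4]: print(c,t,np.round(d["location"],4),round(d["p"],2))
s=readout.read_state(); print(s["time_s"],s["position"],np.round(s["tcp_rot"],3))
E
```

```text
top valve_clamp [0.5153 0.1958 0.0094] 0.81
top valve_clamp [0.5466 0.2157 0.0733] 0.59
top valve_knob [0.4756 0.199  0.1134] 0.69
side valve_clamp [0.5073 0.2286 0.0156] 0.88
side valve_knob [0.4756 0.2053 0.1158] 0.95
0.3 [ 0.25584455 -0.56994186  0.18689107] [[ 0.912  0.409 -0.   ]
 [ 0.409 -0.912  0.001]
 [ 0.    -0.001 -1.   ]]
```

View pics/top1.png

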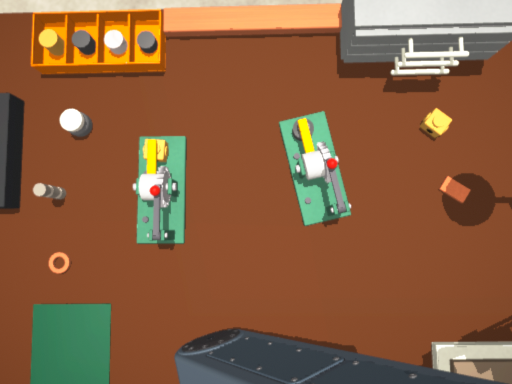

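View pics/side1.png

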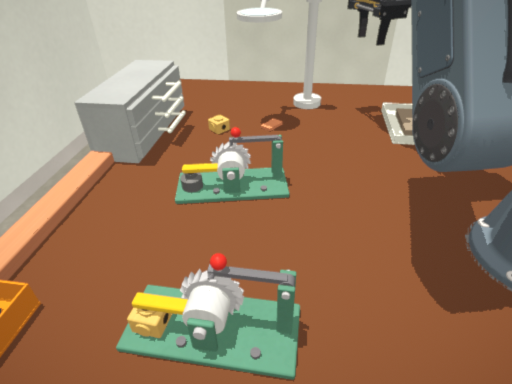

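The valve's hold-down is the left one in the top view: brass body at (155,150), knob at (155,190). The one at (315,165) keeps the dark lap. I'll measure the knob and the yaw.

```bash
cat > h.py <<'E'
import cv2, numpy as np
from rig import camera_model
def ray(c,uv,m=None):
    m=m or camera_model(c); K=np.array(m["camera_matrix"]); P=np.array(m["pose"])
    d=np.linalg.inv(K)@[uv[0],uv[1],1]; d=P[:3,:3]@(d*[1,-1,-1]); return P[:3,3],d/np.linalg.norm(d)
def at_z(c,uv,z,m=None):
    o,d=ray(c,uv,m); return o+d*(z-o[2])/d[2]
def red(im,box):
    x0,y0,x1,y1=box; b,g,r=[im[...,i].astype(int) for i in range(3)]
    m=((r>130)&(g<50)&(b<50)); k=np.zeros_like(m); k[y0:y1,x0:x1]=1; v,u=np.nonzero(m&k); return (u.min()+u.max())/2,(v.min()+v.max())/2,len(u)
def meet(r1,r2):
    (a,d),(b,e)=r1,r2; s=np.linalg.lstsq(np.c_[d,-e],b-a,rcond=None)[0]; p,q=a+d*s[0],b+e*s[1]; return (p+q)/2,np.linalg.norm(p-q)
E
python3 - <<'E'
from h import *
print([k for k in camera_model("top")])
t=cv2.imread("pics/top1.png"); s=cv2.imread("pics/side1.png")
a=red(t,(140,175,175,205)); b=red(s,(200,245,240,280)); print(a,b)
print("knob",meet(ray("top",a[:2]),ray("side",b[:2])), at_z("top",a[:2],.129),at_z("side",b[:2],.129))
g=(t[...,1].astype(int)>t[...,2]+25)&(t[...,1].astype(int)>t[...,0]+10); k=np.zeros_like(g);k[130:250,130:192]=1
v,u=np.nonzero(g&k); r=cv2.minAreaRect(np.c_[u,v].astype(np.float32)); q=cv2.boxPoints(r)
c=np.array([at_z("top",p,.012)[:2] for p in q]); print(np.round(c,4)); print([np.round([np.linalg.norm(c[i]-c[i-1]),np.degrees(np.arctan2(*(c[i]-c[i-1])[::-1]))],3) for i in range(4)], c.mean(0))
E
```

```text
['camera_matrix', 'pose']
(np.float64(155.0), np.float64(190.5), 52) (np.float64(219.0), np.float64(264.5), 44)
knob (array([0.51442313, 0.19817842, 0.12311463]), np.float64(0.004248927135088446)) [0.51591424 0.19697492 0.129     ] [0.51058157 0.20305654 0.129     ]
[[0.4086 0.2784]
 [0.6591 0.2783]
 [0.6549 0.159 ]
 [0.4053 0.1621]]
[array([ 0.116, 88.407]), array([ 0.251, -0.018]), array([  0.119, -92.017]), array([  0.25 , 179.306])] [0.53197851 0.21944026]
```

>>> {"method": "send_rows", "body": {"moves": [[[0,0,8.03,0,0,-1.2,1],[0,0,8.03,0,0,-1.2,1],[0,0,8.03,0,0,-1.2,1],[0,0,0,1.4,-4.4,0,1],[0,0,0,1.4,-4.4,0,1]]]}}

```text
time_s: 0.8
position: [0.2837, -0.4823, 0.2234]
tcp_rot: [[1.0, -0.001, 0.001], [-0.001, -1.0, -0.001], [0.001, 0.001, -1.0]]
force: [0.1, 0.4, -0.2]
opening: 1.002
```

>>> {"method": "send_rows", "body": {"moves": [[[0,0,0,1.5,-4.5,0,1],[0,0,0,1.5,-4.5,0,1],[0,0,0,1.5,-4.5,0,1],[0,0,0,1.5,-4.5,0,1],[0,0,0,1.5,-4.5,0,1]]]}}

```text
time_s: 1.3
position: [0.3588, -0.2553, 0.2234]
tcp_rot: [[1.0, 0.001, 0.001], [0.001, -1.0, -0.0], [0.001, 0.0, -1.0]]
force: [0.8, 0.0, 0.9]
opening: 1.001
```

>>> {"method": "send_rows", "body": {"moves": [[[0,0,0,1.5,-4.5,0,1],[0,0,0,1.5,-4.5,0,1],[0,0,0,1.5,-4.5,0,1],[0,0,0,1.5,-4.5,0,1],[0,0,0,1.5,-4.5,0,1]]]}}

```text
time_s: 1.8
position: [0.4336, -0.0301, 0.2236]
tcp_rot: [[1.0, 0.001, 0.001], [0.001, -1.0, -0.0], [0.001, 0.0, -1.0]]
force: [0.3, -1.5, 0.3]
opening: 1.002
```

>>> {"method": "send_rows", "body": {"moves": [[[0,0,0,1.6,-4.6,0,1],[0,0,0,1.6,-4.6,0,1],[0,0,0,1.6,-4.6,0,1],[0,0,0,1.6,-4.6,0,1],[0,0,0,1.5,-4.5,0,1]]]}}

```text
time_s: 2.3
position: [0.5122, 0.1994, 0.2234]
tcp_rot: [[1.0, 0.002, 0.001], [0.002, -1.0, -0.0], [0.001, 0.0, -1.0]]
force: [0.9, -0.6, 0.0]
opening: 1.0
```

```bash
python3 - <<'E'
from h import *
from rig import readout, capture, spot_in
s=readout.read_state(); print(s["position"])
m=camera_model("wrist"); im=capture("wrist"); cv2.imwrite("pics/w1.png",im)
a=red(im,(0,0,512,384)); print(a, at_z("wrist",a[:2],.129,m))
for d in spot_in("wrist","valve_knob")[:2]: print(d)
E
```

```text
[0.51224798 0.19938812 0.22337152]Traceback (most recent call last):
  File "<stdin>", line 5, in <module>
  File "h.py", line 10, in red
    m=((r>130)&(g<50)&(b<50)); k=np.zeros_like(m); k[y0:y1,x0:x1]=1; v,u=np.nonzero(m&k); return (u.min()+u.max())/2,(v.min()+v.max())/2,len(u)
                                                                                                  ~~~~~^^
    return umr_minimum(a, axis, None, out, keepdims, initial, where)
ValueError: zero-size array to reduction operation minimum which has no identity
```

View pics/w1.png

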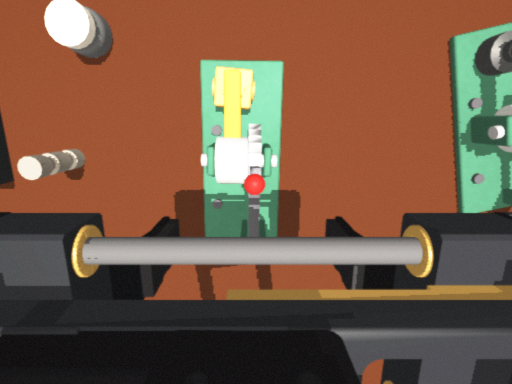

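The knob shows at (255,184), the brass body at (233,88) under the yellow finger, and the clamp is aligned with the image. My red threshold missed here, so I'll compute from the pixel.

```bash
python3 - <<'E'
from h import *
im=cv2.imread("pics/w1.png").astype(int)
print(im[184,255]); M=(im[...,2]>150)&(im[...,1]<80)&(im[...,0]<80)
M[:150]=0;M[220:]=0; v,u=np.nonzero(M); c=((u.min()+u.max())/2,(v.min()+v.max())/2); print(c,len(u))
print(at_z("wrist",c,.129))
# yaw: base edges and pawl
for uv in((201,62),(206,235),(283,62),(279,235)): print(uv,at_z("wrist",uv,.012))
print("pawl arm",at_z("wrist",(254,235),.115),at_z("wrist",(255,130),.1))
E
```

```text
[119 132 255]
(np.float64(231.5), np.float64(184.0)) 242
[0.51764062 0.22835392 0.129     ]
(201, 62) [0.6557124  0.27552858 0.012     ]
(206, 235) [0.41327403 0.27677112 0.012     ]
(283, 62) [0.65621015 0.16804191 0.012     ]
(279, 235) [0.41416073 0.166522   0.012     ]
pawl arm [0.45584098 0.20464643 0.115     ] [0.57148383 0.204396   0.1       ]
```

>>> {"method": "send_rows", "body": {"moves": [[[0,0,0,0.3,-0.4,3.0,1],[0,0,0,0,0,3.0,1],[0,0,0,0,0,2.0,1],[0,0,0,0,0,0,1],[0,0,0,0,0,0,1]]]}}

```text
time_s: 2.85
position: [0.515, 0.201, 0.1435]
tcp_rot: [[1.0, 0.001, -0.0], [0.001, -1.0, -0.0], [-0.0, 0.0, -1.0]]
force: [-0.4, -0.0, 0.9]
opening: 0.996
```

```bash
python3 - <<'E'
from h import *
from rig import readout, capture, spot_in
s=readout.read_state(); print(s["position"],s["force"])
m=camera_model("wrist"); im=capture("wrist"); cv2.imwrite("pics/w2.png",im)
i=im.astype(int); M=((i[...,2]>150)&(i[...,1]<140)&(i[...,0]<140)&(i[...,2]-i[...,1]>100)&(abs(i[...,1]-i[...,0])<40)).astype(np.uint8)
n,_,st,ce=cv2.connectedComponentsWithStats(M)
for k in range(1,n):
    if st[k,4]>60: print(st[k],ce[k],at_z("wrist",ce[k],.129,m))
E
```

```text
[0.51504078 0.20099986 0.14345291] [-0.39871747 -0.01409023  0.90412615]
[244 196  27  29 610] [257.01967213 209.89672131] [0.51470003 0.19752016 0.129     ]
```

View pics/w2.png

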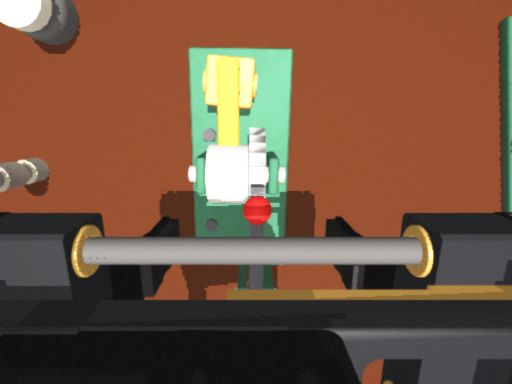

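Knob at (257,210); the fingers' mid column is about 254, so the knob lies ~2 mm to −y of the TCP (y ≈ 0.1985), which agrees with the first wrist picture. I'll correct for that, descend and close.

>>> {"method": "send_rows", "body": {"moves": [[[0,0,0,0,0.25,1.6,1],[0,0,0,0,0,1.5,1],[0,0,0,0,0,0,0],[0,0,0,0,0,0,-0.2],[0,0,0,0,0,0,-0.3]]]}}

```text
time_s: 3.4
position: [0.5161, 0.1988, 0.1137]
tcp_rot: [[1.0, 0.001, 0.003], [0.001, -1.0, 0.001], [0.003, -0.001, -1.0]]
force: [-0.8, 0.1, -0.3]
opening: 0.811
```

>>> {"method": "send_rows", "body": {"moves": [[[0,0,0,0,0,0,-0.4],[0,0,0,0,0,0,-0.6],[0,0,0,0,0,0,-1],[0,0,0,0,0,0,-1],[0,0,0,0,0,0,-1]]]}}

```text
time_s: 3.9
position: [0.5149, 0.1987, 0.1123]
tcp_rot: [[1.0, 0.001, 0.0], [0.001, -1.0, -0.0], [0.0, 0.0, -1.0]]
force: [0.6, -0.5, 0.1]
opening: 0.351
```

>>> {"method": "send_rows", "body": {"moves": [[[0,0,0,0,0,0,-1],[0,0,0,0,0,0,-1],[0,0,0,0,0,0,-1],[0,0,0,0,0,0,-1],[0,0,0,0,0,0,-1]]]}}

```text
time_s: 4.4
position: [0.5148, 0.1987, 0.1122]
tcp_rot: [[1.0, 0.001, -0.0], [0.001, -1.0, 0.0], [-0.0, -0.0, -1.0]]
force: [-0.5, -1.0, -0.3]
opening: 0.012
```

Opening 0.012 means the knob wasn't caught. Look.

```bash
python3 - <<'E'
from h import *
from rig import capture
w=capture("wrist"); s=capture("side"); 
s=cv2.resize(s[150:384,60:340],None,fx=1.6,fy=1.6)
w=w[:s.shape[0]]; s=s[:384]; w=w[:384]; h=min(len(s),len(w))
cv2.imwrite("pics/c3.png",cv2.resize(np.hstack([s[:h],w[:h]]),(800,int(800*h/(s.shape[1]+512)))))
E
```

```text
(no output)
```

View pics/c3.png

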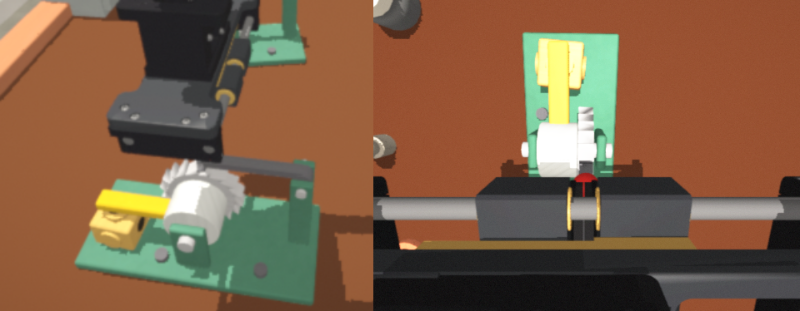

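```bash
python3 - <<'E'
from h import *
from rig import capture,readout
w=capture("wrist"); print(readout.read_state()["opening"])
t=capture("top")
a=cv2.resize(w[130:300,190:330],None,fx=3,fy=3,interpolation=cv2.INTER_CUBIC); b=cv2.resize(t[120:250,120:215],(373,510),interpolation=cv2.INTER_CUBIC)
cv2.imwrite("pics/c4.png",np.hstack([a,b]))
E
```

```text
0.005562225579404193
```

View pics/c4.png

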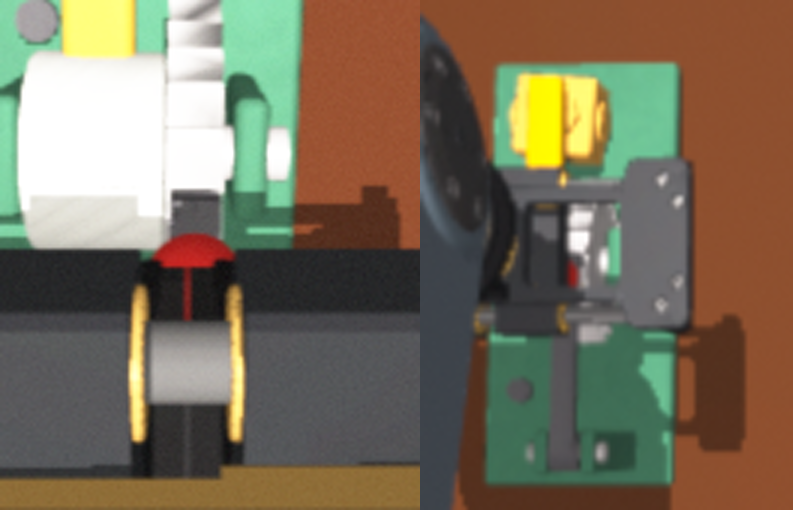

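```bash
python3 - <<'E'
from h import *
from rig import readout
m=camera_model("wrist"); print(np.round(m["pose"],3)); print(m["camera_matrix"]); s=readout.read_state(); print(s["position"])
def proj(p):
    P=np.array(m["pose"]);K=np.array(m["camera_matrix"]); c=P[:3,:3].T@(np.array(p)-P[:3,3]); c=c*[1,-1,-1]; q=K@c; return q[:2]/q[2]
x,y,z=s["position"]
print("tcp",proj((x,y,z)),"grasp",proj((x,y,z+.019)))
for k in(0,.01,.02,.03): print(k,"ball top",proj((x+k,y,.140)),proj((x+k,y,.129)))
E
```

```text
[[ 0.002  0.97   0.244  0.582]
 [-1.     0.001  0.001  0.199]
 [ 0.001 -0.244  0.97   0.31 ]
 [ 0.     0.     0.     1.   ]]
[[290.1089331    0.         251.99021717]
 [  0.         290.1089331  192.35529592]
 [  0.           0.           1.        ]]
[0.51487386 0.19867592 0.11225804]
tcp [252.50342092 215.53401642] grasp [252.58372282 224.86772708]
0 ball top [252.62615213 229.79940219] [252.57337235 223.66466325]
0.01 ball top [252.66358677 214.58195001] [252.60802104 209.22469943]
0.02 ball top [252.70205636 198.94378157] [252.64357305 194.40827532]
0.03 ball top [252.74160443 182.86720504] [252.68006417 179.20047459]
```

The fingers really are shut, with the knob still seated (pawl flat) and occluded from above by the closed fingers. The visible fingertips project about 30 mm above the reported TCP, so they seem to have closed over the ball. I'll open and check that against the images before going lower.

>>> {"method": "send_rows", "body": {"moves": [[[0,0,0,0,0,0,1],[0,0,0,0,0,0,1],[0,0,0,0,0,0,1],[0,0,0,0,0,0,1],[0,0,0,0,0,0,1]]]}}

```text
time_s: 5.1
position: [0.5149, 0.1987, 0.1123]
tcp_rot: [[1.0, 0.001, 0.0], [0.001, -1.0, 0.0], [0.0, -0.0, -1.0]]
force: [-0.1, 0.4, 1.2]
opening: 0.375
```

>>> {"method": "send_rows", "body": {"moves": [[[0,0,0,0,0,0,1],[0,0,0,0,0,0,1],[0,0,0,0,0,0,1],[0,0,0,0,0,0,1],[0,0,0,0,0,0,1]]]}}

```text
time_s: 5.6
position: [0.5149, 0.1987, 0.1123]
tcp_rot: [[1.0, 0.001, 0.0], [0.001, -1.0, 0.0], [0.0, -0.0, -1.0]]
force: [-0.5, -0.7, 0.5]
opening: 0.834
```

```bash
python3 - <<'E'
from h import *
from rig import capture,readout
s=readout.read_state(); m=camera_model("wrist"); x,y,z=s["position"]; print(s["position"],s["opening"])
def proj(p):
    P=np.array(m["pose"]);K=np.array(m["camera_matrix"]); c=P[:3,:3].T@(np.array(p)-P[:3,3]); c=c*[1,-1,-1]; q=K@c; return q[:2]/q[2]
w=capture("wrist"); t=capture("side"); cv2.imwrite("pics/w5.png",w)
w=cv2.convertScaleAbs(w,alpha=2.2,beta=20)
for dz,col in((0,(0,255,0)),(.03,(255,255,0))):
    for sg in(-1,1):
        q=np.array([proj((x+dx,y+sg*dy,z+dz)) for dx,dy in((.0095,.0435),(.0095,.0585),(-.0095,.0585),(-.0095,.0435))])
        cv2.polylines(w,[q.round().astype(int)],True,col,1)
a=w[150:310,100:410]; a=cv2.resize(a,None,fx=1.5,fy=1.5)
b=t[180:340,110:320]; b=cv2.convertScaleAbs(cv2.resize(b,(315,240)),alpha=1.4)
cv2.imwrite("pics/c5.png",np.hstack([a,b]))
E
```

```text
[0.51488782 0.19865876 0.11225526] 0.8337836648004582
```

View pics/c5.png

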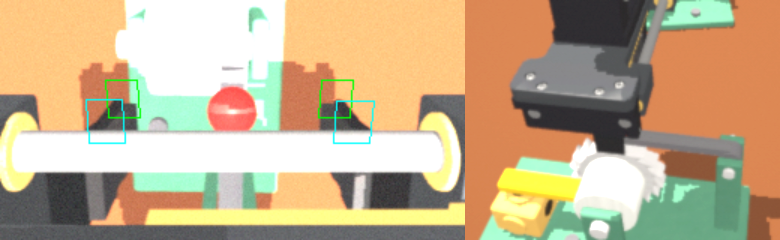

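```bash
python3 - <<'E'
from h import *
for uv in((205,283),(196,283),(213,283),(205,273)):
    o,d=ray("side",uv)
    for Y in(.235,.25): print(uv,Y,np.round(o+d*(Y-o[1])/d[1],3))
w=cv2.imread("pics/w5.png"); t=cv2.convertScaleAbs(w[185:260,150:360],alpha=2.5,beta=30)
from rig import capture
s=capture("side"); a=cv2.resize(s[225:325,160:270],None,fx=4,fy=4,interpolation=cv2.INTER_CUBIC); a=cv2.convertScaleAbs(a,alpha=1.5,beta=15)
b=cv2.resize(t,(350,125)); c=np.zeros((400,350,3),np.uint8); c[:125]=b
cv2.imwrite("pics/c6.png",np.hstack([a,c]))
E
```

```text
(205, 283) 0.235 [0.52  0.235 0.131]
(205, 283) 0.25 [0.514 0.25  0.151]
(196, 283) 0.235 [0.532 0.235 0.129]
(196, 283) 0.25 [0.525 0.25  0.149]
(213, 283) 0.235 [0.51  0.235 0.132]
(213, 283) 0.25 [0.504 0.25  0.152]
(205, 273) 0.235 [0.518 0.235 0.149]
(205, 273) 0.25 [0.512 0.25  0.168]
```

View pics/c6.png

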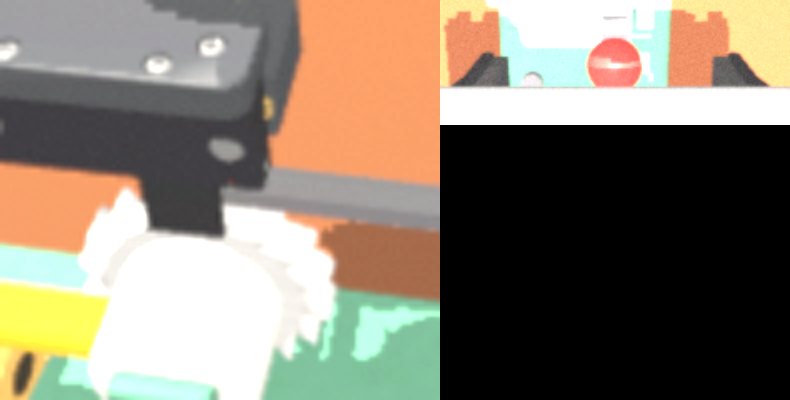

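The side view puts the finger's lower end at about (206,284), which is z ≈ 0.14 while the TCP reads 0.112. The wrist view agrees: the real tips end ~28–30 mm above the reported TCP. I'll descend slowly, watching the force, with a small y correction.

>>> {"method": "send_rows", "body": {"moves": [[[0,0,0,0,0.15,0.4,1],[0,0,0,0,0,0.4,1],[0,0,0,0,0,0.4,1],[0,0,0,0,0,0.4,1],[0,0,0,0,0,0.4,1]]]}}

```text
time_s: 6.25
position: [0.5147, 0.1972, 0.0917]
tcp_rot: [[1.0, 0.001, -0.0], [0.001, -1.0, -0.0], [-0.0, 0.0, -1.0]]
force: [-0.8, -1.8, -0.3]
opening: 1.001
```

```bash
python3 - <<'E'
from h import *
from rig import capture
w=capture("wrist");s=capture("side"); a=cv2.resize(s[215:325,150:270],None,fx=3.5,fy=3.5,interpolation=cv2.INTER_CUBIC); a=cv2.convertScaleAbs(a,alpha=1.3,beta=15)
b=cv2.convertScaleAbs(cv2.resize(w[150:310,150:360],(370,282)),alpha=1.5,beta=15); c=np.zeros((a.shape[0],370,3),np.uint8); c[:282]=b
cv2.imwrite("pics/c7.png",np.hstack([a,c]))
E
```

```text
(no output)
```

View pics/c7.png

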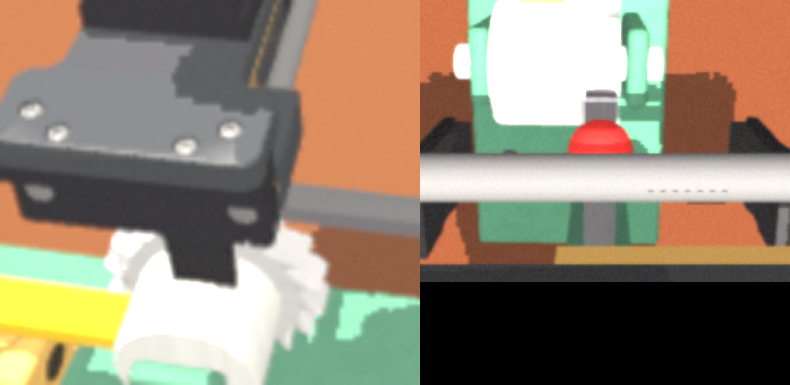

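No contact, and the tip is now at about z 0.12–0.125. The ball is centred between the fingers. 1 cm more, then close.

>>> {"method": "send_rows", "body": {"moves": [[[0,0,0,0,0,0.5,1],[0,0,0,0,0,0.5,1],[0,0,0,0,0,0,0],[0,0,0,0,0,0,-0.4],[0,0,0,0,0,0,-1]]]}}

```text
time_s: 6.85
position: [0.515, 0.1972, 0.0824]
tcp_rot: [[1.0, 0.001, 0.0], [0.001, -1.0, 0.0], [0.0, -0.0, -1.0]]
force: [0.1, 0.4, 1.0]
opening: 0.812
```

>>> {"method": "send_rows", "body": {"moves": [[[0,0,0,0,0,0,-1],[0,0,0,0,0,0,-1],[0,0,0,0,0,0,-1],[0,0,0,0,0,0,-1],[0,0,0,0,0,0,-1]]]}}

```text
time_s: 7.35
position: [0.5149, 0.1972, 0.0823]
tcp_rot: [[1.0, 0.001, 0.0], [0.001, -1.0, 0.0], [0.0, -0.0, -1.0]]
force: [-1.1, -0.7, -0.3]
opening: 0.354
```

>>> {"method": "send_rows", "body": {"moves": [[[0,0,0,0,0,0,-1],[0,0,0,0,0,0,-1],[0,0,0,0,0,0,-1],[0,0,0,0,0,0,-1],[0,0,0,0,0,0,-1]]]}}

```text
time_s: 7.85
position: [0.5148, 0.1971, 0.0823]
tcp_rot: [[1.0, 0.001, -0.0], [0.001, -1.0, -0.0], [-0.0, 0.0, -1.0]]
force: [-0.1, -0.3, -0.1]
opening: 0.231
```

Opening 0.231 (~20 mm): the knob is held. Lifting along its arc to pawl ≈ 0.33.

>>> {"method": "send_rows", "body": {"moves": [[[0,0,0,-0.17,0,-0.5,-1],[0,0,0,-0.2,0,-0.5,-1],[0,0,0,-0.45,0,-0.9,-1],[0,0,0,-0.57,0,-0.87,-1],[0,0,0,0,0,0,-1]]]}}

```text
time_s: 8.35
position: [0.4998, 0.1973, 0.1114]
tcp_rot: [[1.0, 0.002, 0.0], [0.002, -1.0, 0.0], [0.0, -0.0, -1.0]]
force: [-0.2, 0.1, -1.5]
opening: 0.229
```

>>> {"method": "send_rows", "body": {"moves": [[[0,0,0,0,0,0,-1],[0,0,0,0,0,0,-1],[0,0,0,0,0,0,-1],[0,0,0,0,0,0,-1],[0,0,0,0,0,0,-1]]]}}

```text
time_s: 8.85
position: [0.501, 0.1972, 0.1098]
tcp_rot: [[1.0, 0.001, -0.0], [0.001, -1.0, 0.0], [-0.0, -0.0, -1.0]]
force: [-1.2, 0.9, -1.5]
opening: 0.229
```

>>> {"method": "send_rows", "body": {"moves": [[[0,0,0,0,0,0,-1],[0,0,0,0,0,0,-1],[0,0,0,0,0,0,-1],[0,0,0,0,0,0,-1],[0,0,0,0,0,0,-1]]]}}

```text
time_s: 9.35
position: [0.5009, 0.1972, 0.1099]
tcp_rot: [[1.0, 0.001, -0.0], [0.001, -1.0, 0.0], [-0.0, -0.0, -1.0]]
force: [-0.8, 1.2, -0.9]
opening: 0.233
```

>>> {"method": "send_rows", "body": {"moves": [[[0,0,0,0,0,0,-1],[0,0,0,0,0,0,-1],[0,0,0,0,0,0,-1],[0,0,0,0,0,0,-1],[0,0,0,0,0,0,-1]]]}}

```text
time_s: 9.85
position: [0.5009, 0.1972, 0.11]
tcp_rot: [[1.0, 0.001, -0.0], [0.001, -1.0, 0.0], [-0.0, -0.0, -1.0]]
force: [-1.5, 1.5, -2.8]
opening: 0.23
```

>>> {"method": "send_rows", "body": {"moves": [[[0,0,0,0,0,0,-1],[0,0,0,0,0,0,-1],[0,0,0,0,0,0,-1],[0,0,0,0,0,0,-1],[0,0,0,0,0,0,-1]]]}}

```text
time_s: 10.35
position: [0.5009, 0.1972, 0.1099]
tcp_rot: [[1.0, 0.001, -0.0], [0.001, -1.0, 0.0], [-0.0, -0.0, -1.0]]
force: [0.6, 2.4, -2.3]
opening: 0.232
```

```bash
python3 - <<'E'
from h import *
from rig import capture
w=capture("wrist");s=capture("side"); a=cv2.resize(s[150:384,100:340],None,fx=1.65,fy=1.64)
b=cv2.resize(w,(400,300)); c=np.zeros((a.shape[0],400,3),np.uint8); c[:300]=b
cv2.imwrite("pics/c8.png",np.hstack([a,c])); 
E
```

```text
(no output)
```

View pics/c8.png

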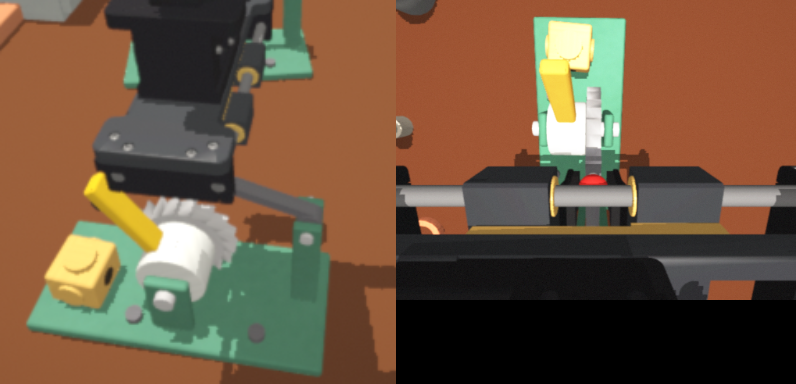

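The finger is raised and the body is free. I'll check its angle against the stop by triangulating the tip before letting go.

```bash
python3 - <<'E'
from h import *
p,e=meet(ray("side",(98/1.65+100,178/1.64+150)),ray("wrist",((555-396)*1.28,63*1.28))); print("tip",np.round(p,4),"gap",e, "rel",np.round((p-[.530,.1975,0])*1e3))
q,e=meet(ray("side",(105/1.65+100,176/1.64+150)),ray("wrist",((568-396)*1.28,63*1.28))); print("tip2",np.round((q-[.530,.1975,0])*1e3),e)
E
```

```text
tip [0.5838 0.2213 0.149 ] gap 0.007029783673846646 rel [ 54.  24. 149.]
tip2 [ 54.  16. 142.] 0.009001393575472678
```

The tip is at x 54, z 149 mm in the clamp's frame, which matches the stop (z up to 155). A short extra hold, then release and retreat upwards.

>>> {"method": "send_rows", "body": {"moves": [[[0,0,0,0,0,0,-1],[0,0,0,0,0,0,-1],[0,0,0,0,0,0,1],[0,0,0,0,0,0,1],[0,0,0,0,0,0,1]]]}}

```text
time_s: 10.95
position: [0.5016, 0.1967, 0.1103]
tcp_rot: [[1.0, 0.002, 0.001], [0.002, -1.0, -0.001], [0.001, 0.001, -1.0]]
force: [0.6, 0.2, 0.8]
opening: 0.42
```

>>> {"method": "send_rows", "body": {"moves": [[[0,0,0,0,0,0,1],[0,0,0,0,0,0,1],[0,0,0,0,0,0,1],[0,0,0,0,0,0,1],[0,0,0,0,0,0,1]]]}}

```text
time_s: 11.45
position: [0.501, 0.1971, 0.1099]
tcp_rot: [[1.0, 0.001, -0.0], [0.001, -1.0, -0.0], [-0.0, 0.0, -1.0]]
force: [-0.3, -0.1, 0.6]
opening: 0.875
```

>>> {"method": "send_rows", "body": {"moves": [[[0,0,0,0,0,-1,1],[0,0,0,0,0,-2,1],[0,0,0,0,0,-3,1],[0,0,0,0,0,-4,1],[0,0,0,-1,0,-3,1]]]}}

```text
time_s: 11.95
position: [0.4928, 0.1972, 0.243]
tcp_rot: [[1.0, 0.001, 0.004], [0.001, -1.0, 0.001], [0.004, -0.001, -1.0]]
force: [0.1, 0.6, 0.7]
opening: 0.996
```

>>> {"method": "send_rows", "body": {"moves": [[[0,0,0,-1,2,-1,1],[0,0,0,-1,4,0,1],[0,0,0,-1,4,0,1],[0,0,0,-0.5,2,0,1],[0,0,0,0,0,0,1]]]}}

```text
time_s: 12.45
position: [0.4555, 0.0751, 0.2508]
tcp_rot: [[1.0, -0.002, 0.001], [-0.002, -1.0, -0.001], [0.001, 0.001, -1.0]]
force: [0.2, -0.6, 0.8]
opening: 0.997
```

```bash
python3 - <<'E'
from h import *
from rig import capture
w=capture("wrist");s=capture("side"); a=cv2.resize(s[80:384,90:360],None,fx=1.5,fy=1.5)
b=cv2.resize(w,(394,296)); c=np.zeros((a.shape[0],394,3),np.uint8); c[:296]=b
cv2.imwrite("pics/c9.png",np.hstack([a,c])); cv2.imwrite("pics/s9.png",s)
i=s.astype(int); M=((i[...,2]>130)&(i[...,1]<70)&(i[...,0]<70)&(i[...,2]-i[...,1]>100)).astype(np.uint8)
n,_,st,ce=cv2.connectedComponentsWithStats(M); print([(st[k,4],ce[k].round(1)) for k in range(1,n) if st[k,4]>15])
E
```

```text
[(np.int32(58), array([235.4, 132.6])), (np.int32(172), array([218.4, 261.9]))]
```

View pics/c9.png

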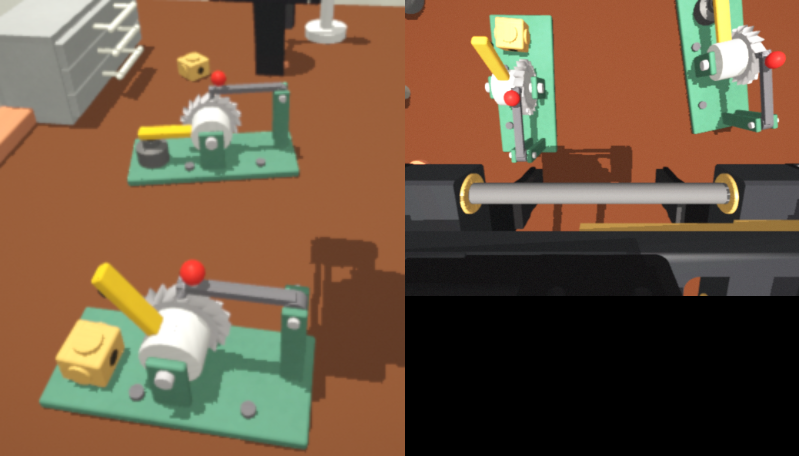

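The knob is back at (218,262) in the side view (it started at about (219,264)), and the finger is up and holding. The lap's hold-down is unchanged and the robot is clear.

```bash
python3 -c "
from rig import bot; print(bot.hand_in())"
```

```text
the job is handed in; nothing more can be done
None
```

The valve body is free, and I handed the job in at about 12.5 s. I pinched the red knob and lifted the pawl along its arc to about 0.33 rad by the commanded path. I held it there for over 2 s until the drum had turned back, then opened the gripper so the pawl dropped into the teeth, and retreated.

**Last checks**
- **Drum at the stop:** before I let go, the raised fingertip measured at about x 54, z 149 mm in the hold-down's frame. That fits the stop; I estimated the next tooth down would be near z 130. The two views disagreed by 7 mm on that point.
- **Pawl down again:** after release the knob was about 3 pixels from its starting place in the side view, and the finger was still up.
- **Lap hold-down:** its pawl was still down and looked unchanged. I never went near it.
- **Forces:** the readings at the end of each call stayed under about 3 N.

**What failed:** the first pinch missed. Both cameras showed the real fingertips about 28–30 mm above the reported TCP, so the fingers had shut just above the ball. Nothing was disturbed. I went 30 mm lower and the second pinch held the knob, at about 20 mm opening.

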